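# Shift the etching press into slow feed

### The job

Change the etching press from fast to slow forward feed: with the fingertips, push the feed lever back out of the far outer slot of its H-gate to neutral, across to the leg on the roller side, and then forward, fully home, into the far slot of that leg. Only push it, gently and from one side at a time: do not grip the lever or force it, and leave the things standing around the press where they are.

Things in the scene. Friction and masses are not known exactly. Their poses are not given: they have to be found in the camera images.
- press: Dark green motor-driven etching press, bolted down. Origin on the table, straight under the middle of the lever's gate. x: along the bed's travel, away from the robot ('far'; yaw within 0.35 rad of straight ahead); z up; rollers and bed lie on its -y side ('roller side'), +y is the outer side. All positions below are in this frame, mm. Base plate x -130 to 130, y -525 to 105, top at z 18.
- deck (a point): Point (0, 70, 110) on the flat top of the press's gear case. The case spans x -120 to 120, y -130 to 85, its top at z 110; breather cap at (-90, -95) up to z 132; motor beyond the case, x 120 to 256, y -98 to 18, up to z 153. Axes as the press's.
- frame_top (a point): Point (0, -210, 250) on top of the roller stand's side frame nearest the lever. Frames at y -220 to -200 and -490 to -470, x -75 to 75, 250 high, each with a T-handled screw up to z 310; bed x -170 to 290, y -463 to -227, z 125 to 137.
- gate_mid (a point): Middle of the H-gate on the gate plate's top face, z 125 (aluminium plate 112 x 100 mm; 3 mm bolt heads at its corners). Slots 20 mm wide: two legs along x, centred at y +19 (outer) and y -19 (roller side), each from x -34 to 34, joined at x = 0 by one cross slot along y (neutral): four slots, the near and far end of each leg. Tooth corners between the legs are rounded to 5 mm.
- lever: Feed lever: 12 mm steel rod standing out of the gate, 36 mm black ball knob on top. Origin: its two crossed pivots, at (0, 0, 45); z up along the rod. The gate's slots guide the rod (about 3.5 mm play each side, some 7 mm at the knob); it changes legs only through the cross slot. Stiff pivots: it stays where it is left and takes 3 to 5 N at the knob to move.
- knob (a point): Centre of the ball knob (36 mm across), 170 mm up the rod from the pivots: 215 mm above the table when upright, about 202 mm in the four slots. From the pivots, in the press's frame: 170 mm x (cos(select) sin(shift), -sin(select), cos(select) cos(shift)).
- shift (a joint): Lever's tilt along the press's x (rad): 0 in the cross slot (neutral), positive far, negative near; the leg ends stop it at about +0.32 and -0.32. It starts in the far half of the outer leg, 0.14 to 0.30.
- select (a joint): Lever's tilt across (rad): about -0.23 in the outer leg (where it starts), +0.23 in the roller-side leg, 0 halfway along the cross slot.
- ink_jar: Bystander: small glass ink jar with metal lid, 50 mm wide, 46 mm high, standing on the gear case's deck, beyond the gate on the roller side. Origin under its middle.
- tube_tall: Bystander: black acrylic paint tube standing on its white cap, 54 mm wide, 175 mm high. Origin under its middle.
- tube_small: Bystander: white paint tube standing on its black cap, 54 mm wide, 151 mm high. Origin under its middle.
- glue: Bystander: white glue bottle with a pointed nozzle, 42 mm wide, 141 mm high. Origin under its middle.
- flask: Bystander: lilac drinking flask, 68 mm wide, 215 mm high. Origin under its middle.
- brayer: Bystander: ink roller lying on the table, about 190 x 112 mm, 33 mm high, handle to its -x. Origin under its middle.
- marker: Bystander: paint marker lying along its x, 140 mm long, 17 mm high. Origin near its middle, on the table.

How it is judged:
By the outcome, as a careful person would: the job done as asked, in the order asked, and still so for the second after the job is handed in, with the robot touching nothing.
It also fails if it takes over 48 s, if anything falls off the work surface, if the arm or the gripper's body presses on something with over 40 N, if the wrist force passes 120 N, or if a joint passes its speed limit or range.

### The arm

A 6-joint arm with a two-finger parallel gripper is mounted at the origin on the work surface. World frame = base frame: x ahead of the robot, y to its left, z up, the work surface at z = 0. Lengths are in mm, angles in rad, forces in N, time in s.
With the tool pointing down it reaches from about 300 to 950 mm from the base axis. Payload 3.1 kg.
Tool frame: the origin (TCP) lies at the very end of the fingers, on their centre line; the grasp point (between the pads) lies 19 mm behind it; z points along the fingers, y is the direction in which the jaws open and shut (so a half turn about z gives the same grasp; the last joint's range is limited). The gripper opens to 85 mm and grips with 20 to 120 N. Pads are 22 mm wide; open, the fingers measure 114 mm over their backs; the gripper's body (76 mm by 85 mm) begins 54 mm behind the grasp point. The pads swing forward as they close: fully open they stand 13 mm farther back than shut.
Start: joints at [1.09, 0.308, 1.634, -0, 1.2, -0.07], TCP at [249.615, 572.996, 231.272] pointing down, gripper open.
Joint ranges: [-3.06, 3.06], [-0.79, 1.96], [0.05, 2.63], [-1.19, 4.34], [0.05, 2.64], [-2.94, 2.94]. Speed limits (rad/s): [2.79, 2.79, 3.14, 3.14, 3.14, 3.14].

### API

Orientations are given as [roll, pitch, yaw] about the fixed x, y, z axes, in that order (R = Rz(yaw) Ry(pitch) Rx(roll)).
In Python, from bench import sensors, cams, job gives the robot as it stands. The module is installed in compiled form; this text tells all that it offers.
- The arm moves only by the tool move_arm, never from a script. Its arguments are lists of equal length, an entry for each row: "offset": the shift along the world's x, y, z in mm, a list of three; "delta_rot": the turn, a rotation vector about the world's x, y, z in degrees, a list of three; "gripper": the gripper's target within -1 to 1 (fully open at 1, half-way at 0, shut at -1). In form: {"offset": [[x, y, z], ...], "delta_rot": [[ax, ay, az], ...], "gripper": [gripper, ...]}. A call has 1 to 8 rows; each row shifts and turns the commanded pose from where the row before left it; what a row does not reach is not made up. A row lasts 1/8 s, in which the tool goes at most 62.5 mm and 10.7 degrees, less where a joint would pass 70% of its speed; a pose out of reach is approached as far as the arm can. A call with a gripper value outside its range is refused whole. The fingers move at their own pace and stop on an object; "grip_force" is the grip in N (left out, the last holds). Time passes only in rows, so rows that do not move let the fingers close. It gives the time, the measured TCP pose, the force and the opening at its end, in the units of the state.
- sensors.read_state(): the state, without advancing time (a new reading comes with each control period).
- cams.camera(name): name is "scene" or "top" or "wrist"; returns the picture (420x560x3 uint8, red, green, blue); there is no depth.
- cams.calibration(name): a dict with "mtx" (3x3 intrinsics, pixels), "camera_from_world" (4x4, takes a point from world to camera coordinates); the wrist camera has in their place "mount" (4x4, takes a point from camera to tool coordinates, whose origin is the TCP and whose axes are the flange's). Camera axes: x right, y down, z forward; pixel columns grow to the right and rows downward; lengths in mm; the calibration is good to about 2 mm. The wrist camera is an equidistant fisheye: a pixel r from the principal point sees the ray r / f radians off the axis. A picture is of the moment at which its call begins: read the wrist's pose just before it. calibration takes no time and is no camera call.
- job.job_done(): hands the job in, once; it reports no verdict.
The state is a dict: "time": time; "qpos": joint angles; "qd": joint speeds; "joint_torque": joint torques, N m; "tool_pos": TCP position; "tool_rot": TCP orientation; "contact_force": force on the tool from outside, world axes, zero at the start; "torque": the same for the moment, N m; "gripper_width": finger opening in mm.
Only numpy, scipy, OpenCV 4.12 (cv2) and the standard library are available. Lean on these libraries where they do the work, as an engineer would, in place of code of your own. Each camera call takes 0.05 s, during which the arm holds its last target. There are 200 camera calls.

## Working session

There is one attempt and no reset: what is moved stays moved. The work goes in short steps, Python scripts to look and compute and a tool call to move; the robot and the scene stay as the last step left them, time stands still between calls to the robot, and variables do not carry over. Pictures are saved under pics/ and viewed, about 8 in all and at most 12, crops included, and the job is handed in when it is done.

Besides the shell and the picture viewer there is one more tool, called as a command line: name --argument value ..., lists and objects as JSON in quotes. move_arm: Moves the arm, as the interface text tells. Its arguments: {"type":"object","properties":{"offset":{"type":"array"},"delta_rot":{"type":"array"},"gripper":{"type":"array"},"grip_force":{"type":"number"}},"required":["offset","delta_rot","gripper"]}

```bash
mkdir -p pics; python3 - <<'E'
from bench import sensors,cams
import cv2,numpy as np
np.set_printoptions(precision=4,suppress=True)
for n in("scene","top"):
    im=cams.camera(n);cv2.imwrite(f"pics/{n}0.png",im[:,:,::-1])
    c=cams.calibration(n);print(n,c["mtx"],np.array(c["camera_from_world"]))
print(cams.calibration("wrist"));s=sensors.read_state();print(s)
E
```

```text
scene [[450.0278   0.     277.8451]
 [  0.     450.0278 207.4069]
 [  0.       0.       1.    ]] [[  -0.8741    0.4856   -0.0156  453.6671]
 [   0.3951    0.6919   -0.6043 -172.1554]
 [  -0.2826   -0.5343   -0.7966 1278.8636]
 [   0.        0.        0.        1.    ]]
top [[498.3581   0.     279.5778]
 [  0.     498.3581 213.2084]
 [  0.       0.       1.    ]] [[  -0.0102   -0.9999    0.002    93.7596]
 [  -0.9968    0.01     -0.0793  602.8985]
 [   0.0793   -0.0028   -0.9968 1168.4135]
 [   0.        0.        0.        1.    ]]
{'mtx': array([[325.1923,   0.    , 278.9296],
       [  0.    , 325.1923, 207.3043],
       [  0.    ,   0.    ,   1.    ]]), 'mount': array([[   0.0012,   -0.95  ,   -0.3122,   81.9176],
       [   1.    ,    0.0013,   -0.    ,    0.1245],
       [   0.0004,   -0.3122,    0.95  , -143.0554],
       [   0.    ,    0.    ,    0.    ,    1.    ]])}
{'time': 0.1, 'qpos': array([ 1.0903,  0.3089,  1.6351,  0.    ,  1.1997, -0.0697]), 'qd': array([ 0.0025, -0.0037, -0.0026, -0.0001, -0.0019,  0.0003]), 'joint_torque': array([ -0.0008, -41.6414, -27.7644,  -0.0001,   0.0041,  -0.    ]), 'tool_pos': array([249.2662, 572.3296, 230.1742]), 'tool_rot': array([-3.1395, -0.0001,  2.7308]), 'contact_force': array([-0.3936, -0.0141,  0.4612]), 'torque': array([0.0199, 0.0291, 0.0108]), 'gripper_width': 85.43029322102288}
```

View pics/top0.png

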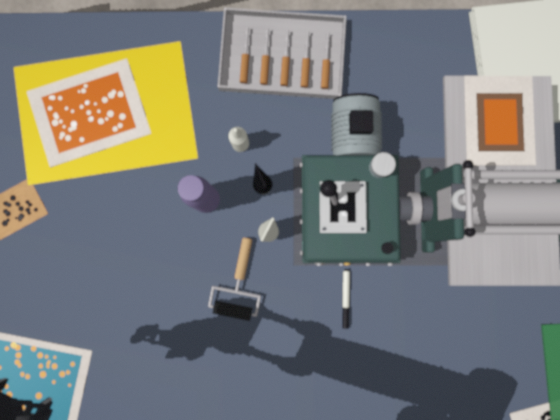

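View pics/scene0.png

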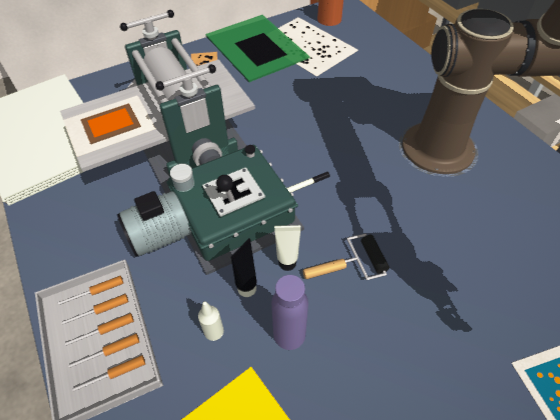

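```bash
cat > h.py <<'E'
import cv2,numpy as np
from bench import sensors,cams
np.set_printoptions(precision=3,suppress=True)
def ray(n,uv):
    c=cams.calibration(n);M=np.array(c["camera_from_world"]);R,t=M[:3,:3],M[:3,3]
    d=R.T@np.linalg.inv(c["mtx"])@np.array([uv[0],uv[1],1.]);return -R.T@t,d/np.linalg.norm(d)
def onz(n,uv,z):
    o,d=ray(n,uv);return o+d*(z-o[2])/d[2]
def proj(n,P):
    c=cams.calibration(n);M=np.array(c["camera_from_world"])
    p=(M[:3,:3]@np.atleast_2d(P).T).T+M[:3,3];q=(c["mtx"]@p.T).T;return q[:,:2]/q[:,2:]
def tri(a,b):
    (o1,d1),(o2,d2)=ray(*a),ray(*b)
    s=np.linalg.lstsq(np.c_[d1,-d2],o2-o1,rcond=None)[0];p,q=o1+s[0]*d1,o2+s[1]*d2
    return (p+q)/2,np.linalg.norm(p-q)
E
python3 - <<'E'
from h import *
for n,(u0,v0,u1,v1),cen in(("top",(312,172,376,240),(343,207)),("scene",(195,160,275,220),(235,190))):
    im=cv2.imread(f"pics/{n}0.png");m=np.zeros(im.shape[:2],np.uint8)
    m[v0:v1,u0:u1]=(im[v0:v1,u0:u1].min(2)>120)*255
    k,l,st,_=cv2.connectedComponentsWithStats(m);i=1+np.argmax(st[1:,4]);
    pts=cv2.findContours((l==i).astype(np.uint8),0,1)[0];c=max(pts,key=cv2.contourArea)
    P=np.array([onz(n,p+0.0,125)[:2] for p in cv2.convexHull(c)[:,0]],np.float32)
    r=cv2.minAreaRect(P);print(n,st[i],r);
    g=im.copy();b=cv2.boxPoints(r);q=proj(n,np.c_[b,[125]*4])
    cv2.imwrite(f"pics/crop_{n}.png",cv2.resize(im[v0-20:v1+10,u0-20:u1+50],None,fx=5,fy=5,interpolation=cv2.INTER_CUBIC))
    print(q)
a=cv2.imread("pics/crop_top.png");b=cv2.imread("pics/crop_scene.png")
h=max(a.shape[0],b.shape[0]);f=lambda x:cv2.copyMakeBorder(x,0,h-x.shape[0],0,0,0)
o=np.hstack([f(a),f(b)]);print(a.shape,b.shape,o.shape);s=min(800/o.shape[1],600/o.shape[0]);print(s);cv2.imwrite("pics/c1.png",cv2.resize(o,None,fx=s,fy=s))
E
```

```text
top [ 319  181   48   53 1715] ((608.2791137695312, -49.968502044677734), (103.45321655273438, 114.44442749023438), 89.42092895507812)
[[366.403 233.   ]
 [365.68  181.   ]
 [318.682 180.991]
 [319.013 233.   ]]
scene [ 210  168   55   48 1005] ((608.4890747070312, -45.864158630371094), (104.95508575439453, 113.65122985839844), 89.58515167236328)
[[245.347 166.576]
 [201.374 184.447]
 [219.93  216.357]
 [265.755 196.507]]
(490, 670, 3) (450, 750, 3) (490, 1420, 3)
0.5633802816901409
```

View pics/c1.png

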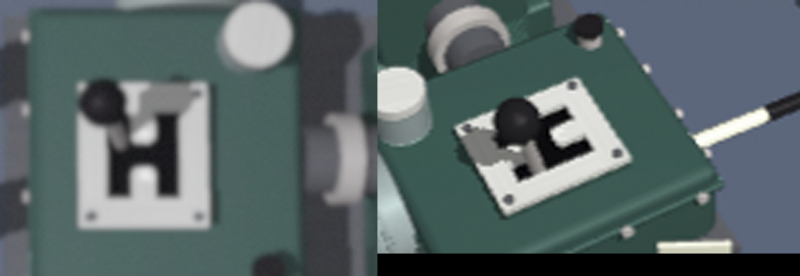

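```bash
python3 - <<'E'
from h import *
K,e=tri(("top",(327.9,187.5)),("scene",(224.2,181.9)));print("knob",K,e)
G=np.array([608.4,-48.5])
for yaw in(-.01,0,.01):
    c,s=np.cos(yaw),np.sin(yaw);d=K[:2]-G;print(yaw,c*d[0]+s*d[1],-s*d[0]+c*d[1])
# case edges: green mask yaw in top
im=cv2.imread("pics/top0.png");hsv=cv2.cvtColor(im,cv2.COLOR_BGR2HSV)
m=cv2.inRange(hsv,(60,60,30),(95,255,120));m[:,:290]=0;m[:,405:]=0;m[:145]=0;m[270:]=0
k,l,st,_=cv2.connectedComponentsWithStats(m);i=1+np.argmax(st[1:,4]);c=cv2.findContours((l==i).astype(np.uint8),0,1)[0];c=max(c,key=len)
P=np.array([onz("top",p,110)[:2] for p in c[:,0].astype(float)],np.float32);print(st[i],cv2.minAreaRect(P))
print("gate grid proj",proj("top",[[608,-48,125]]),"jar",onz("top",(383,163),156),"T",onz("top",(469,200),310),"cap",onz("top",(389,247),132),"flask",onz("top",(190,186),215),"tubetall tops",onz("top",(258,168),175),onz("top",(271,222),151))
s=sensors.read_state();print(s["tool_pos"],s["tool_rot"])
E
```

```text
knob [639.116  -9.626 209.998] 2.628883870935
-0.01 30.32573021155061 39.17911260592045
0 30.715998533915467 38.87390141876232
0.01 31.10319528202351 38.56480287385713
[ 302  156   98  106 3778] ((606.8494873046875, -69.00322723388672), (213.56773376464844, 234.19351196289062), 89.43873596191406)
gate grid proj [[341.55  207.025]] jar [ 699.085 -134.844  156.   ] T [ 601.73  -256.822  310.   ] cap [ 519.487 -148.064  132.   ] flask [645.435 268.186 215.   ] tubetall tops [687.623 132.492 175.   ] [575.071 106.508 151.   ]
[249.266 572.33  230.174] [-3.14  -0.     2.731]
```

move_arm --offset '[[20,-20,20],[28,-38,20],[28,-38,15],[28,-38,15],[28,-38,0],[28,-38,0],[28,-38,0],[28,-38,0]]' --delta_rot '[[0,0,2.94],[0,0,2.94],[0,0,2.94],[0,0,2.94],[0,0,2.94],[0,0,2.94],[0,0,2.94],[0,0,2.94]]' --gripper '[-1,-1,-1,-1,-1,-1,-1,-1]'

```text
time: 1.1
tool_pos: [466.0, 285.5, 300.8]
tool_rot: [-3.141, -0.001, -3.14]
contact_force: [0.8, 0.4, 0.1]
gripper_width: -0.1
```

move_arm --offset '[[29,-38,0],[29,-38,0],[29,-38,0],[29,-38,0],[29,-38,0],[29,-38,0],[29,-38,0],[26,-31,0]]' --delta_rot '[[0,0,0],[0,0,0],[0,0,0],[0,0,0],[0,0,0],[0,0,0],[0,0,0],[0,0,0]]' --gripper '[-1,-1,-1,-1,-1,-1,-1,-1]'

```text
time: 2.1
tool_pos: [695.1, -11.7, 300.4]
tool_rot: [3.142, -0.001, 3.14]
contact_force: [0.1, 0.6, -1.1]
gripper_width: 0.2
```

```bash
cat >> h.py <<'E'
from scipy.spatial.transform import Rotation as Ro
def wpose():
    s=sensors.read_state();T=np.eye(4);T[:3,:3]=Ro.from_euler('xyz',s["tool_rot"]).as_matrix();T[:3,3]=s["tool_pos"]
    return T@cams.calibration("wrist")["mount"]
def wray(W,uv):
    K=cams.calibration("wrist")["mtx"];x=(uv[0]-K[0,2])/K[0,0];y=(uv[1]-K[1,2])/K[1,1];r=np.hypot(x,y)
    d=np.array([np.sin(r)*x/r,np.sin(r)*y/r,np.cos(r)]);return W[:3,3],W[:3,:3]@d
def wproj(W,P):
    K=cams.calibration("wrist")["mtx"];p=W[:3,:3].T@(np.array(P,float)-W[:3,3]);t=np.arctan2(np.hypot(p[0],p[1]),p[2]);h=np.hypot(p[0],p[1])
    return K[0,2]+K[0,0]*t*p[0]/h,K[1,2]+K[1,1]*t*p[1]/h
def press(x,y,z,yaw=-.01,o=(608,-48)):
    c,s=np.cos(yaw),np.sin(yaw);return [o[0]+c*x-s*y,o[1]+s*x+c*y,z]
E
python3 - <<'E'
from h import *
W=wpose();im=cams.camera("wrist")[:,:,::-1].copy();np.save("W1.npy",W)
print(W[:3,3],"knob pred",wproj(W,[639.1,-9.6,208]))
for x in(-56,56):
  for y in(-50,50):
    u=wproj(W,press(x,y,125));cv2.circle(im,(round(u[0]),round(u[1])),2,(0,0,255),-1)
u=wproj(W,[639.1,-9.6,208]);cv2.circle(im,(round(u[0]),round(u[1])),2,(0,255,255),-1)
cv2.imwrite("pics/w1.png",im)
E
```

```text
[613.569 -10.871 443.54 ] knob pred (np.float64(280.7340528069381), np.float64(139.62396754140988))
```

View pics/w1.png

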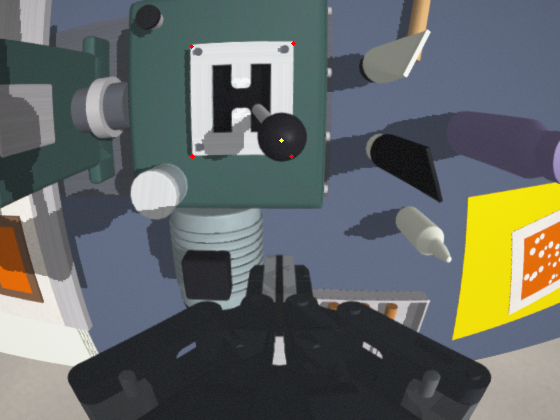

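move_arm --offset '[[0,3,-25],[0,0,-25],[0,0,-25],[0,0,-20],[0,0,-17],[0,0,0],[-8,0,0],[-7,0,0]]' --delta_rot '[[0,0,0],[0,0,0],[0,0,0],[0,0,0],[0,0,0],[0,0,0],[0,0,0],[0,0,0]]' --gripper '[-1,-1,-1,-1,-1,-1,-1,-1]'

```text
time: 3.15
tool_pos: [679.8, -7.0, 190.7]
tool_rot: [-3.141, 0.002, 3.141]
contact_force: [0.5, -0.3, 0.2]
gripper_width: 0.2
```

move_arm --offset '[[-3,0,0],[-3,0,0],[-3,0,0],[-3,0,0],[-3,0,0],[-3,0,0]]' --delta_rot '[[0,0,0],[0,0,0],[0,0,0],[0,0,0],[0,0,0],[0,0,0]]' --gripper '[-1,-1,-1,-1,-1,-1]'

```text
time: 3.9
tool_pos: [663.3, -7.0, 190.3]
tool_rot: [3.142, 0.005, 3.141]
contact_force: [4.6, -0.2, 2.4]
gripper_width: -0.3
```

move_arm --offset '[[-3,0,0],[-3,0,0],[-3,0,0],[-3,0,0],[-3,0,0],[-3,0,0],[-2,0,0],[0,0,0]]' --delta_rot '[[0,0,0],[0,0,0],[0,0,0],[0,0,0],[0,0,0],[0,0,0],[0,0,0],[0,0,0]]' --gripper '[-1,-1,-1,-1,-1,-1,-1,-1]'

```text
time: 4.9
tool_pos: [641.1, -7.1, 189.0]
tool_rot: [-3.141, -0.001, 3.141]
contact_force: [2.9, -0.9, 2.5]
gripper_width: 0.3
```

```bash
cat > look.py <<'E'
import sys
from h import *
# usage: look.py tag knobx knoby knobz(press frame prediction)
tag=sys.argv[1];k=press(*map(float,sys.argv[2:5]))
W=wpose();im=cams.camera("wrist")[:,:,::-1].copy();g=cv2.cvtColor(im,cv2.COLOR_BGR2GRAY)
u=wproj(W,k);r=325*18/np.linalg.norm(np.array(k)-W[:3,3]);print("pred px",u,"r",r)
u0,v0=int(u[0])-75,max(0,int(u[1])-75)
c=im[v0:v0+150,u0:u0+150];cv2.imwrite("pics/raw_%s.png"%tag,im)
gc=cv2.GaussianBlur(cv2.resize(g[v0:v0+150,u0:u0+150],None,fx=4,fy=4),(5,5),0)
cs=cv2.HoughCircles(gc,cv2.HOUGH_GRADIENT,1.5,200,param1=80,param2=20,minRadius=int(r*4*.85),maxRadius=int(r*4*1.2))
b=cv2.resize(c,None,fx=4,fy=4,interpolation=cv2.INTER_CUBIC)
if cs is not None:
    x,y,R=cs[0,0];uv=(u0+(x-1.5)/4,v0+(y-1.5)/4);o,d=wray(W,uv);P=o+d*(k[2]-o[2])/d[2]
    print("px",uv,"R",R/4,"world",P,"press",P[0]-608+.01*(P[1]+48)*-1,P[1]+48+.01*(P[0]-608))
    cv2.circle(b,(int(x),int(y)),int(R),(0,0,255),1)
cv2.imwrite("pics/%s.png"%tag,b)
E
python3 look.py n1 5 39 210
```

```text
pred px (np.float64(272.0902799124476), np.float64(239.4791135397221)) r 43.809209210971886
px (np.float32(272.5625), np.float32(238.8125)) R 43.9 world [613.09   -8.856 210.   ] press 4.698951171269716 39.194492719468705
```

View pics/n1.png

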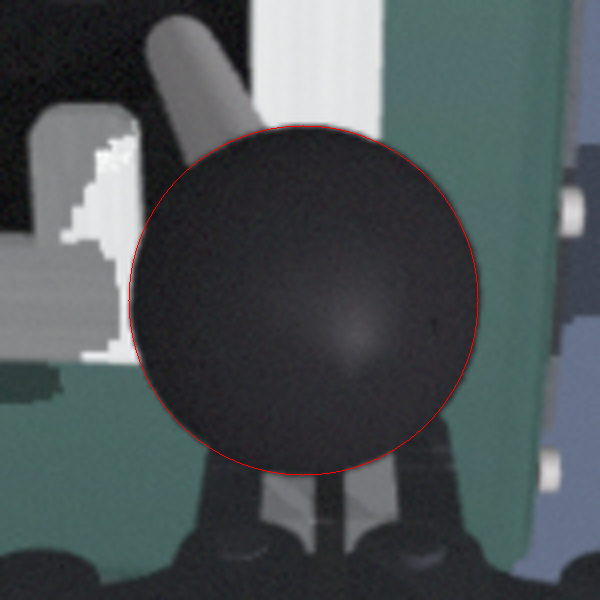

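move_arm --offset '[[-2,0,0],[-2,0,0],[-1,0,0],[0,0,0],[4,0,0],[8,0,0],[8,0,0]]' --delta_rot '[[0,0,0],[0,0,0],[0,0,0],[0,0,0],[0,0,0],[0,0,0],[0,0,0]]' --gripper '[-1,-1,-1,-1,-1,-1,-1]'

```text
time: 5.82
tool_pos: [656.0, -6.8, 188.1]
tool_rot: [3.141, -0.003, 3.141]
contact_force: [-0.4, -0.3, 0.5]
gripper_width: 0.0
```

```bash
python3 look.py n2 0 39 210
```

```text
pred px (np.float64(271.19535687294695), np.float64(193.16575085837246)) r 46.417442440720926
px (np.float32(271.9375), np.float32(192.8125)) R 46.2625 world [608.248  -8.714 210.   ] press -0.1449516443097031 39.288846971983
```

move_arm --offset '[[0,25,0],[0,30,0],[-12,0,0],[-20,0,0],[-16,0,0],[0,0,0],[0,-8,0],[0,-5,0]]' --delta_rot '[[0,0,0],[0,0,0],[0,0,0],[0,0,0],[0,0,0],[0,0,0],[0,0,0],[0,0,0]]' --gripper '[-1,-1,-1,-1,-1,-1,-1,-1]'

```text
time: 6.88
tool_pos: [609.3, 34.0, 189.4]
tool_rot: [-3.141, 0.001, 3.141]
contact_force: [-0.3, 0.5, 0.5]
gripper_width: 0.1
```

move_arm --offset '[[0,-4,0],[0,-4,0],[0,-4,0],[0,-4,0],[0,-4,0],[0,-4,0],[0,-4,0],[0,-4,0]]' --delta_rot '[[0,0,0],[0,0,0],[0,0,0],[0,0,0],[0,0,0],[0,0,0],[0,0,0],[0,0,0]]' --gripper '[-1,-1,-1,-1,-1,-1,-1,-1]'

```text
time: 7.88
tool_pos: [608.9, 3.0, 189.6]
tool_rot: [3.141, 0.001, 3.141]
contact_force: [0.7, 5.1, 2.5]
gripper_width: -0.2
```

```bash
python3 look.py n3 0 15 214
```

```text
pred px (np.float64(196.2165151151816), np.float64(296.9303090301182)) r 39.453683743288586
px (np.float32(211.1875), np.float32(296.5625)) R 39.2 world [607.595 -26.063 214.   ] press -0.6247578866060135 21.9326247368015
```

move_arm --offset '[[0,-4,0],[0,-4,0],[0,-4,0],[0,-4,0],[0,-4,0],[0,-4,0],[0,-4,0],[0,-4,0]]' --delta_rot '[[0,0,0],[0,0,0],[0,0,0],[0,0,0],[0,0,0],[0,0,0],[0,0,0],[0,0,0]]' --gripper '[-1,-1,-1,-1,-1,-1,-1,-1]'

```text
time: 8.93
tool_pos: [608.5, -29.3, 189.1]
tool_rot: [-3.141, -0.0, 3.141]
contact_force: [-0.6, 3.7, 3.6]
gripper_width: 0.1
```

```bash
python3 look.py n4 0 -11 214
```

```text
pred px (np.float64(209.86370809684183), np.float64(298.3251706934991)) r 39.91081093619429
px (np.float32(211.0625), np.float32(300.0625)) R 40.7625 world [608.809 -58.547 214.   ] press 0.9144653524486331 -10.53920681762406
```

move_arm --offset '[[0,-4,0],[0,-4,0],[0,-4,0],[0,-4,0],[0,-4,0],[0,-3,0],[0,-2,0],[0,0,0]]' --delta_rot '[[0,0,0],[0,0,0],[0,0,0],[0,0,0],[0,0,0],[0,0,0],[0,0,0],[0,0,0]]' --gripper '[-1,-1,-1,-1,-1,-1,-1,-1]'

```text
time: 9.98
tool_pos: [608.1, -54.1, 188.6]
tool_rot: [3.141, -0.001, 3.141]
contact_force: [-0.4, 3.8, -1.4]
gripper_width: 0.0
```

```bash
python3 look.py n5 0 -36 210
```

```text
pred px (np.float64(210.6456006001817), np.float64(294.29265741788856)) r 39.14579696542068
px (np.float32(211.3125), np.float32(296.0625)) R 39.4 world [608.599 -83.784 210.   ] press 0.957092434001131 -35.77784967116223
```

move_arm --offset '[[0,-2,0],[0,-2,0],[0,0,0],[0,5,0],[0,10,0],[0,12,0]]' --delta_rot '[[0,0,0],[0,0,0],[0,0,0],[0,0,0],[0,0,0],[0,0,0]]' --gripper '[-1,-1,-1,-1,-1,-1]'

```text
time: 10.78
tool_pos: [609.2, -30.8, 190.0]
tool_rot: [-3.141, 0.001, 3.141]
contact_force: [-0.2, 0.3, -0.4]
gripper_width: -0.3
```

```bash
python3 look.py n6 0 -39 210
```

```text
pred px (np.float64(157.13068202210033), np.float64(287.87725734081266)) r 37.12897352346673
px (np.float32(155.3125), np.float32(289.8125)) R 38.475 world [608.78  -88.153 210.   ] press 1.181074121177973 -40.145182069929206
```

Lever is in the roller-side leg at neutral (x +1, y −40). Go round to the near side.

move_arm --offset '[[0,5,0],[-15,0,0],[-20,0,0],[-15,0,0],[-5,-22,0],[0,-26,0],[0,-13,0],[0,0,0]]' --delta_rot '[[0,0,0],[0,0,0],[0,0,0],[0,0,0],[0,0,0],[0,0,0],[0,0,0],[0,0,0]]' --gripper '[-1,-1,-1,-1,-1,-1,-1,-1]'

```text
time: 11.82
tool_pos: [553.4, -87.6, 189.3]
tool_rot: [3.141, 0.0, 3.139]
contact_force: [0.3, -0.5, 0.7]
gripper_width: -0.2
```

move_arm --offset '[[6,0,0],[6,0,0],[6,0,0],[4,0,0],[4,0,0],[4,0,0],[4,0,0],[4,0,0]]' --delta_rot '[[0,0,0],[0,0,0],[0,0,0],[0,0,0],[0,0,0],[0,0,0],[0,0,0],[0,0,0]]' --gripper '[-1,-1,-1,-1,-1,-1,-1,-1]'

```text
time: 12.82
tool_pos: [591.3, -87.1, 189.3]
tool_rot: [-3.142, -0.001, 3.141]
contact_force: [-2.6, -0.3, 3.1]
gripper_width: 0.1
```

move_arm --offset '[[4,0,0],[4,0,0],[4,0,0],[4,0,0],[4,0,0],[4,0,0],[4,0,0],[4,0,0]]' --delta_rot '[[0,0,0],[0,0,0],[0,0,0],[0,0,0],[0,0,0],[0,0,0],[0,0,0],[0,0,0]]' --gripper '[-1,-1,-1,-1,-1,-1,-1,-1]'

```text
time: 13.82
tool_pos: [622.8, -86.7, 188.0]
tool_rot: [3.141, -0.003, 3.141]
contact_force: [-2.8, -0.7, -2.0]
gripper_width: -0.2
```

move_arm --offset '[[2,0,0],[2,0,0],[1,0,0],[0,0,0]]' --delta_rot '[[0,0,0],[0,0,0],[0,0,0],[0,0,0]]' --gripper '[-1,-1,-1,-1]'

```text
time: 14.32
tool_pos: [628.7, -86.9, 189.3]
tool_rot: [3.141, 0.0, 3.141]
contact_force: [-3.4, -0.1, -2.8]
gripper_width: -0.3
```

move_arm --offset '[[1,0,0],[1,0,0],[0,0,0]]' --delta_rot '[[0,0,0],[0,0,0],[0,0,0]]' --gripper '[-1,-1,-1]'

```text
time: 14.7
tool_pos: [630.7, -87.0, 189.3]
tool_rot: [3.142, 0.0, 3.141]
contact_force: [-3.8, 0.2, -2.8]
gripper_width: 0.1
```

move_arm --offset '[[1,0,0],[1,0,0],[0,0,0]]' --delta_rot '[[0,0,0],[0,0,0],[0,0,0]]' --gripper '[-1,-1,-1]'

```text
time: 15.08
tool_pos: [632.7, -87.0, 189.3]
tool_rot: [-3.142, 0.0, 3.141]
contact_force: [-3.8, 1.3, -2.4]
gripper_width: 0.1
```

move_arm --offset '[[1,0,0],[0,0,0]]' --delta_rot '[[0,0,0],[0,0,0]]' --gripper '[-1,-1]'

```text
time: 15.32
tool_pos: [633.5, -87.0, 189.2]
tool_rot: [3.142, -0.0, 3.141]
contact_force: [-4.7, -0.1, -2.2]
gripper_width: 0.0
```

move_arm --offset '[[1,0,0],[0,0,0]]' --delta_rot '[[0,0,0],[0,0,0]]' --gripper '[-1,-1]'

```text
time: 15.58
tool_pos: [634.1, -87.0, 189.0]
tool_rot: [3.142, -0.001, 3.141]
contact_force: [-4.9, 1.0, -2.2]
gripper_width: 0.5
```

move_arm --offset '[[1,0,0],[0,0,0]]' --delta_rot '[[0,0,0],[0,0,0]]' --gripper '[-1,-1]'

```text
time: 15.82
tool_pos: [634.5, -87.0, 188.9]
tool_rot: [3.141, -0.003, 3.141]
contact_force: [-6.4, 0.4, -2.4]
gripper_width: 0.0
```

move_arm --offset '[[1,0,0],[0,0,0]]' --delta_rot '[[0,0,0],[0,0,0]]' --gripper '[-1,-1]'

```text
time: 16.08
tool_pos: [634.8, -87.0, 188.8]
tool_rot: [3.141, -0.005, 3.141]
contact_force: [-8.1, 0.3, -1.3]
gripper_width: -0.0
```

Force is rising while the tip stalls, so the lever is at its end stop. Back off and check.

move_arm --offset '[[-4,0,0],[-8,0,0],[-15,0,0],[-15,0,20],[0,0,40],[0,20,40],[0,60,10],[0,40,0]]' --delta_rot '[[0,0,0],[0,0,0],[0,0,0],[0,0,0],[0,0,0],[0,0,0],[0,0,0],[0,0,0]]' --gripper '[-1,-1,-1,-1,-1,-1,-1,-1]'

```text
time: 17.08
tool_pos: [595.6, 34.5, 302.5]
tool_rot: [3.141, 0.007, 3.141]
contact_force: [0.3, -0.2, 0.1]
gripper_width: 0.4
```

move_arm --offset '[[20,30,0],[40,30,0],[40,30,0],[20,10,0],[0,0,0],[0,0,0]]' --delta_rot '[[0,0,0],[0,0,0],[0,0,0],[0,0,0],[0,0,0],[0,0,0]]' --gripper '[-1,-1,-1,-1,-1,-1]'

```text
time: 17.82
tool_pos: [713.9, 132.4, 299.5]
tool_rot: [-3.141, -0.0, 3.141]
contact_force: [0.3, -0.9, 0.3]
gripper_width: 0.0
```

```bash
python3 look.py n7 52 -39 202; python3 -c "
import cv2
from bench import cams
cv2.imwrite('pics/top1.png',cams.camera('top')[:,:,::-1])"
```

```text
pred px (np.float64(37.22798175679384), np.float64(153.42954915855063)) r 17.85125970309501Traceback (most recent call last):
  File "look.py", line 9, in <module>
    gc=cv2.GaussianBlur(cv2.resize(g[v0:v0+150,u0:u0+150],None,fx=4,fy=4),(5,5),0)
                        ~~~~~~~~~~^^^^^^^^^^^^^^^^^^^^^^^^^^^^^^^^^^^^^^^
cv2.error: OpenCV(4.12.0) /io/opencv/modules/imgproc/src/resize.cpp:4208: error: (-215:Assertion failed) !ssize.empty() in function 'resize'
```

View pics/raw_n7.png

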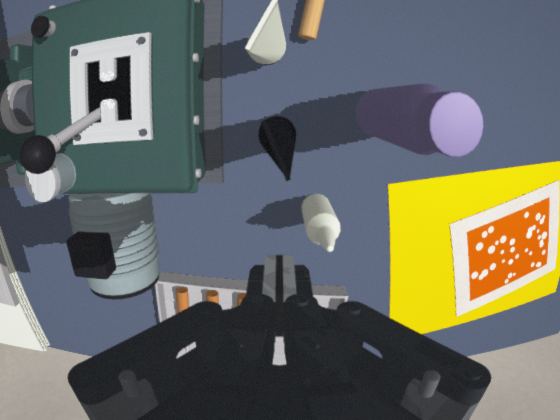

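View pics/top1.png

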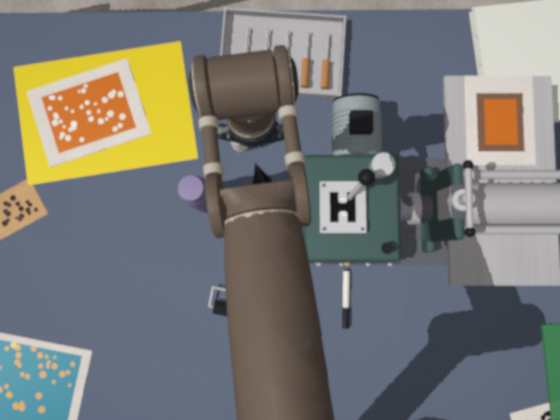

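```bash
python3 - <<'E'
from h import *
im=cv2.imread("pics/raw_n7.png");g=im.max(2);W=wpose()
def blob(m,p):
    k,l,st,c=cv2.connectedComponentsWithStats(m.astype(np.uint8));i=l[p[1],p[0]];return c[i],st[i]
c,s=blob(g<55,(38,153));o,d=wray(W,c);P=o+d*(202-o[2])/d[2];print("wrist",c,s,"press",P[0]-608-.01*(P[1]+48),P[1]+48+.01*(P[0]-608))
t=cv2.imread("pics/top1.png").max(2);c,s=blob(t<60,(367,178));P=onz("top",c,202);print("top",c,s,"press",P[0]-608-.01*(P[1]+48),P[1]+48+.01*(P[0]-608))
a=cv2.imread("pics/top0.png").astype(int);b=cv2.imread("pics/top1.png").astype(int)
print("jar region diff",abs(a-b)[148:165,374:396].mean(),"marker",abs(a-b)[265:330,338:356].mean())
E
```

```text
wrist [286.165 182.933] [     0      0    560    420 191646] press 81.87694691673416 187.36316499063412
top [367.289 177.591] [358 169  24  18 235] press 53.38994739749372 -43.517091713365105
jar region diff 8.674688057040997 marker 0.823076923076923
```

```bash
python3 -c "
from bench import job
print(job.job_done())"
```

```text
the job is handed in; nothing more can be done
None
```

The feed lever is now in the far slot on the roller side, against its end stop, and the job is handed in. I pushed it with the shut fingertips only, in three pushes: back to neutral from the far side, across from the outer side, then forward from the near side. The robot took about 18 s and ended clear of everything.

**Lever position:**
- **Neutral:** before going across, the knob was at press x about 0, y +39. After going across it was at x about +1, y -40.
- **Fully home:** on the last push the force rose from about 4 N to 8 N while the tip almost stopped moving. I took that as the end stop and backed off.
- **Final knob position:** the top camera gives about (53, -44) and the wrist camera, read by eye, about (52, -39). The expected position is (52, -39), so the top camera is about 5 mm off in y. That blob was probably widened by shadow.

**Forces:** readings while pushing stayed at or below about 8 N.

**Bystanders:** those I could see stand where they were. Two things were not confirmed:
- **Ink jar:** its image region changed slightly, probably from the knob and shadows now near it. The knob's path stayed well clear of it.
- **Brayer:** the arm partly hid it in the last top picture.

**Failed checks:** the automatic knob detection in the last wrist picture failed because the knob was too near the image edge. The follow-up blob measurement there picked up the wrong area, so I ignored it.

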